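# Open the drop-front desk bureau onto its two supports

## Task

Get the little wooden bureau on the desk ready for writing: pull both slide-out supports at its front all the way out, and only then lower the drop-front flap towards you until it rests level on both supports. Leave the mug, the stapler and the block of notes where they are.

Things in the scene. Friction and masses are not known exactly. Their poses are not given: they have to be found in the camera images.
- bureau: Small slant-front desk bureau of light wood, fixed; 250 wide (y), 140 deep (x), 190 high. Origin on the desk top, below the middle of its front face; +x points to its back (front faces its own -x), +y to the left seen from the front, z up. Front face upright to z = 78, above it the closed flap leans back 30 degrees; flat top at z = 190 from x = 66 to 140.
- flap (a joint): Drop-front flap, 246 wide, 12 thick, 128 long from hinge to free edge, 350 g. 0 = closed (leaning 30 degrees back), 0.524 = upright, 2.094 = level with its outer face down; stop at 2.354, below level. Free hinge with a strong damper (0.35 N m s/rad, about 2 N at the bar at 0.9 rad/s): let go when well past upright, it sinks by itself to whatever is below, at 0.5 to 1 rad/s near level.
- flap_bar (a point): Middle of the flap's handle: a dark steel bow along the flap's free edge, bar 10 mm round, 90 long along the bureau's y, 157 from the hinge axis in the plane of the flap (bar clears the edge by 24). With the flap closed it lies at x = 78, z = 221 in the bureau's frame, its underside 26 above the top. Site axes: y along the bar, z from hinge to bar.
- flap_hinge (a point): Middle of the flap's hinge axis, at x = 0, z = 85 in the bureau's frame; fixed. The axis runs along the bureau's y. Axes as the bureau.
- support_left (a joint): Left slide-out support, at y = +95 in the bureau's frame: wooden bearer 18 wide, 28 high, its top 79 above the desk, that slides straight out of the front face along the bureau's -x. Value is how far it is out: 0 = in (bearer flush with the face) to 0.070 m = fully out, at its stop. Stays where left; friction about 1.2 N.
- support_right (a joint): Right slide-out support, at y = -95 in the bureau's frame; else the same as the left one.
- pull_left (a point): Middle of the left support's pull, to be gripped across: dark steel block 16 wide (y), 18 high, reaching 42 forward from the bearer's front end, with an end plate 24 wide, 24 high and 6 thick at the tip. The point lies 22 ahead of the bearer's end, 58 above the desk, and moves with the support. Axes as the bureau.
- pull_right (a point): Middle of the right support's pull; else the same as the left one.
- mug: White mug, 92 across, 95 high, standing beside the bureau. Origin under it. To be left alone.
- stapler: Black desk stapler, 144 x 39 x 54 mm, standing beside the bureau. Origin under it. To be left alone.
- sticky_notes: Block of white notes, 77 x 77 x 13 mm, lying beside the bureau. Origin under it. To be left alone.

How it is judged:
On the way:
1. both supports are pulled fully out while the flap is still up (value of joint each of support_left, support_right above 0.06 m and value of joint flap below 1.6 rad), for 0.2 s.
At the end, for the whole second after the job is handed in: Both supports are out by more than 60 of their 70 mm, and the flap lies at rest on both of them, level within about 3.5 degrees (value of joint each of support_left, support_right above 0.06 m and value of joint flap between 2.03 and 2.15 rad and contact force between flap and support_left above 0.1 N and contact force between flap and support_right above 0.1 N and velocity of joint flap between -0.05 and 0.05 rad/s); the robot touches nothing.
It fails at once if the flap is lowered past about 20 degrees above level while a support is not out (value of joint flap above 1.75 rad and value of joint any of support_left, support_right below 0.055 m).
It fails at once if the mug, the stapler or the block of notes is moved by more than 30 mm (distance of any of mug, stapler, sticky_notes from where it was at the start of the episode above 0.03 m).
It also fails if it takes over 67 s, if anything falls off the work surface, if the arm or the gripper's body presses on something with over 40 N, if the wrist force passes 120 N, or if a joint passes its speed limit or range.

## Robot

A 7-joint arm with a two-finger parallel gripper is mounted at the origin on a cart in front of the work surface, level with it; the furniture and walls round the work are solid. World frame = base frame: x ahead of the robot, y to its left, z up, the work surface at z = 0. Lengths are in m, angles in rad, forces in N, time in s.
With the tool pointing down it reaches from about 0.4 to 0.875 m from the base axis. Payload 19.3 kg.
Tool frame: the origin (TCP) lies at the very end of the fingers, on their centre line; the grasp point (between the pads) lies 19 mm behind it; z points along the fingers, y is the line along which they close (so a half turn about z gives the same grasp; the last joint's range is limited). The gripper opens to 85 mm and grips with 20 to 120 N. Pads are 22 mm wide; open, the fingers measure 114 mm over their backs; the gripper's body (76 mm by 85 mm) begins 54 mm behind the grasp point. The pads swing forward as they close: fully open they stand 13 mm farther back than shut.
Start: joints at [1.22, 0.521, -0.036, 1.599, 0.021, 1.021, -0.113], TCP at [0.173, -0.601, 0.231] pointing down, gripper open.
Joint ranges: [-2.91, 2.91], [-0.3, 2.13], [-1.5, 1.42], [0.17, 2.43], [-1.26, 4.41], [0.16, 1.93], [-2.52, 2.52]. Speed limits (rad/s): [1.89, 1.89, 2.39, 2.39, 3.01, 3.01, 3.01].

## Interface

Orientations are given as a unit quaternion [x, y, z, w].
In Python, from workcell import manip gives the robot as it stands.
- The arm moves only by the shell command python3 -m crank 'ROWS' [OPENING]. ROWS is JSON, a list of rows, each an object with "xyz": the shift along the tool's x, y, z normalised to -1 to 1, where 1 is 0.025 m, a list of three; "delta_rot": the turn, a rotation vector about the tool's x, y, z normalised to -1 to 1, where 1 is 10 degrees, a list of three. In form: [{"xyz": [x, y, z], "delta_rot": [rx, ry, rz]}, ...]. A call has exactly 8 rows; each row shifts and turns the commanded pose from where the row before left it, along the tool's axes as they then stand; what a row does not reach is not made up. A row lasts 1/8 s, in which the tool goes at most 62.5 mm and 10.7 degrees, less where a joint would pass 70% of its speed; a pose out of reach is approached as far as the arm can. A call with a number of a shift or a turn outside -1 to 1 is refused whole. A call with a gripper value outside its range is refused whole. OPENING is the closure, from 0 (fully open) to 1 (shut), set as the call begins (- or left out, the last holds). The fingers move at their own pace and stop on an object; the grip force is fixed at half the most. Time passes only in rows, so rows that do not move let the fingers close, or fill a call up. It gives the time, the measured TCP pose, the force, the opening and the grip force at its end, in the units of the state.
- manip.get_state(): the state, without advancing time (a new reading comes with each control period).
- manip.snapshot(name): name is "scene" or "side" or "wrist"; returns a dict with "frame" (480x640x3 uint8, red, green, blue), "depth" (480x640 float32, m along the optical axis (not along the pixel's ray), 0 where there is no reading), "K" (3x3 intrinsics, pixels), "R" (3x3) and "t" (3): a world point X has camera coordinates R X + t. Camera axes: x right, y down, z forward; pixel columns grow to the right and rows downward; lengths in m; the calibration is good to about 2 mm. A picture is of the moment at which its call begins.
- manip.sign_off(): hands the job in; it is judged then, once.
The state is a dict: "time": time; "joint_positions": joint angles; "qvel": joint speeds; "effort": joint torques, N m; "tool_pos": TCP position; "orientation": TCP orientation; "ft_force": force on the tool from outside, world axes, zero at the start; "wrist_torque": the same for the moment, N m; "grip_width": finger opening in m; "gripper_force": force on a finger pad.
Only numpy, scipy, OpenCV 4.12 (cv2) and the standard library are available. Lean on these libraries where they do the work, as an engineer would, in place of code of your own. Each camera call takes 0.05 s, during which the arm holds its last target. There are 200 camera calls.

## Working session

There is one attempt and no reset: what is moved stays moved. The work goes in short steps, Python scripts to look and compute and a shell command to move; the robot and the scene stay as the last step left them, time stands still between calls to the robot, and variables do not carry over. Pictures are saved under pics/ and viewed, at most 10 in all, crops included, and the job is handed in when it is done.

```bash
mkdir -p pics; ls
python3 - <<'E'
from workcell import manip
import cv2,numpy as np
s=manip.get_state();print(s['time'],s['tool_pos'],s['orientation'])
a=[]
for n in('scene','side'):
    d=manip.snapshot(n);np.savez(''+n+'0.npz',**d);cv2.imwrite(f'pics/{n}0.png',d['frame'][:,:,::-1]);print(n,d['K'].tolist(),(-d['R'].T@d['t']),(d['depth']>0).mean())
E
```

```text
pics
0.0 [ 0.17305917 -0.60022198  0.23073523] [ 9.90160167e-01  1.39937572e-01 -1.33294092e-04 -5.49655196e-04]
scene [[446.59283468375, 0.0, 320.81592160187364], [0.0, 446.59283468375, 241.52342629401724], [0.0, 0.0, 1.0]] [-0.08908821  0.71484126  0.86325124] 0.9961458333333333
side [[595.9521111600533, 0.0, 317.60417132296834], [0.0, 595.9521111600533, 237.3619583023477], [0.0, 0.0, 1.0]] [-0.13656186  1.18456998  0.64779381] 0.9959407552083334
```

View pics/scene0.png

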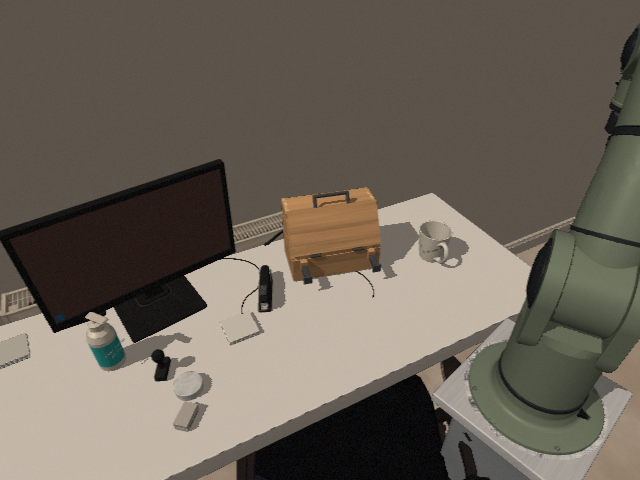

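View pics/side0.png

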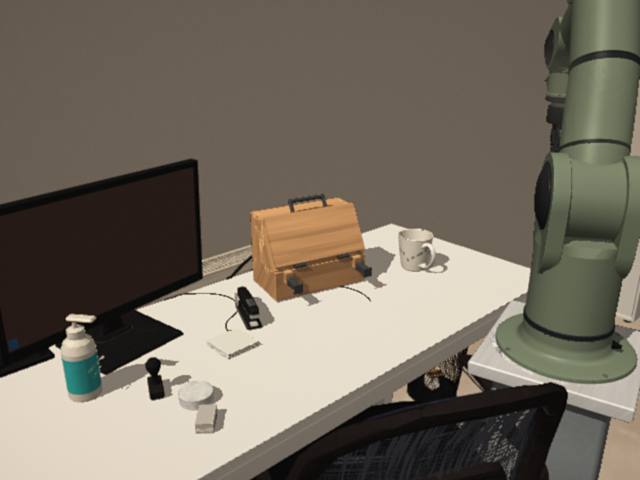

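```bash
cat > h.py <<'E'
import numpy as np,cv2
def pts(d):
    v,u=np.mgrid[0:480,0:640];z=d['depth'];K=d['K']
    c=np.stack([(u-K[0,2])/K[0,0]*z,(v-K[1,2])/K[1,1]*z,z],-1)
    return (c-d['t'])@d['R']
E
python3 - <<'E'
from h import *
for n,boxes in(('scene',dict(L=(298,258,314,285),R=(368,250,384,275),bar=(308,188,354,212),wood=(275,185,390,280),mug=(415,220,465,268),stap=(255,262,274,314),notes=(218,312,262,345))),('side',dict(L=(284,270,304,296),R=(354,256,374,280),bar=(285,192,330,214),wood=(245,195,372,300)))):
    d=dict(np.load(n+'0.npz'));P=pts(d);hsv=cv2.cvtColor(d['frame'],cv2.COLOR_RGB2HSV)
    for k,(a,b,c,e) in boxes.items():
        p=P[b:e,a:c].reshape(-1,3);h=hsv[b:e,a:c].reshape(-1,3).astype(int)
        if k=='wood': m=(h[:,1]>90)&(h[:,2]>70)&(p[:,2]>.01)
        elif k in('mug','notes'): m=p[:,2]>.006
        else: m=(h[:,2]<80)&(h[:,1]<110)&(p[:,2]>.02)
        p=p[m];
        print(n,k,len(p),np.median(p,0).round(3),np.percentile(p,3,0).round(3),np.percentile(p,97,0).round(3))
        if k in('wood',):
            r=p[(p[:,2]<.075)&(p[:,2]>.03)]; 
            np.save(n+'front.npy',r)
            f=cv2.fitLine(r[:,:2].astype(np.float32),cv2.DIST_HUBER,0,.005,.005).ravel()
            t=(r[:,:2]-f[2:])@f[:2]; print('front line',f,np.percentile(t,[1,99]).round(3), [(f[2:]+f[:2]*x).round(3).tolist() for x in np.percentile(t,[1,99])])
            r=p[(p[:,2]>.185)&(p[:,2]<.196)]
            print('top',len(r),cv2.minAreaRect(r[:,:2].astype(np.float32)) if len(r) else'')
        if k=='bar':
            r=p[p[:,2]>.21];f=cv2.fitLine(r[:,:2].astype(np.float32),cv2.DIST_HUBER,0,.005,.005).ravel();print('barline',f,r.mean(0),len(r))
E
```

```text
scene L 131 [0.56  0.156 0.066] [0.549 0.13  0.046] [0.594 0.169 0.07 ]
scene R 132 [ 0.471 -0.01   0.065] [ 0.455 -0.049  0.046] [0.502 0.004 0.07 ]
scene bar 168 [0.623 0.012 0.222] [ 0.591 -0.028  0.199] [0.644 0.058 0.227]
barline [0.4771159  0.8788404  0.62579393 0.01794869] [0.61768479 0.0173046  0.22657172] 138
scene wood 7140 [0.59  0.043 0.137] [ 0.51  -0.076  0.022] [0.703 0.147 0.196]
front line [0.49615285 0.8682352  0.57146066 0.07225534] [-0.147  0.1  ] [[0.499, -0.055], [0.621, 0.159]]
top 1424 ((0.6400034427642822, 0.003512069582939148), (0.2502109408378601, 0.10048188269138336), 60.33243942260742)
scene mug 1164 [ 0.423 -0.194  0.065] [ 0.363 -0.259  0.014] [ 0.47  -0.172  0.095]
scene stap 349 [0.625 0.25  0.049] [0.583 0.201 0.033] [0.682 0.289 0.055]
scene notes 794 [0.58  0.365 0.013] [0.542 0.328 0.009] [0.62  0.404 0.016]
side L 169 [0.557 0.157 0.061] [0.547 0.139 0.045] [0.591 0.172 0.067]
side R 151 [ 0.467 -0.009  0.06 ] [ 0.454 -0.025  0.047] [0.498 0.006 0.067]
side bar 195 [0.624 0.015 0.22 ] [ 0.593 -0.028  0.203] [0.648 0.058 0.225]
barline [0.48695654 0.8734262  0.6241767  0.01456212] [0.62417667 0.01456212 0.22024686] 172
side wood 8980 [0.594 0.06  0.12 ] [ 0.509 -0.071  0.018] [0.723 0.149 0.193]
front line [0.5268297  0.8499708  0.5720618  0.06875791] [-0.15   0.106] [[0.493, -0.058], [0.628, 0.159]]
top 1109 ((0.6409784555435181, 0.002839222550392151), (0.25279074907302856, 0.10141010582447052), 60.4720344543457)
```

Run:
```python
from h import *
a=np.deg2rad(-29.6);X=np.array([np.cos(a),np.sin(a)]);Y=np.array([-X[1],X[0]])
for n,bx in(('scene',[(298,258,314,285),(368,250,384,275),(255,262,274,314)]),('side',[(284,270,304,296),(354,256,374,280),(233,285,265,330)])):
    d=dict(np.load(n+'0.npz'));P=pts(d);hsv=cv2.cvtColor(d['frame'],cv2.COLOR_RGB2HSV)
    r=np.load(n+'front.npy');h,e=np.histogram(r[:,:2]@X,bins=np.arange(.40,.60,.003));print(n,'front',[(round(e[i],3),h[i]) for i in np.argsort(-h)[:4]])
    for a_,b,c,e_ in bx:
        p=P[b:e_,a_:c].reshape(-1,3);h=hsv[b:e_,a_:c].reshape(-1,3)
        p=p[(h[:,2]<80)&(h[:,1]<110)&(p[:,2]>.02)]
        x=p[:,:2]@X;y=p[:,:2]@Y
        print(np.percentile(x,[1,5,15,30]).round(3),'y',np.percentile(y,[2,10,50,90,98]).round(3))
```

```text
scene front [(np.float64(0.46), np.int64(542)), (np.float64(0.463), np.int64(181)), (np.float64(0.457), np.int64(154)), (np.float64(0.445), np.int64(21))]
[0.398 0.399 0.4   0.402] y [0.4   0.407 0.414 0.422 0.423]
[0.399 0.4   0.402 0.404] y [0.205 0.216 0.225 0.232 0.234]
[0.366 0.369 0.377 0.394] y [0.505 0.512 0.526 0.539 0.544]
side front [(np.float64(0.46), np.int64(521)), (np.float64(0.457), np.int64(313)), (np.float64(0.463), np.int64(273)), (np.float64(0.454), np.int64(66))]
[0.397 0.398 0.399 0.401] y [0.401 0.405 0.416 0.423 0.424]
[-0.154  0.4    0.401  0.403] y [0.21  0.216 0.228 0.233 0.235]
[0.362 0.367 0.372 0.384] y [0.512 0.518 0.531 0.542 0.546]
```

```bash
python3 -m crank '[{"xyz":[0,0,0],"delta_rot":[0,0,-1]},{"xyz":[0,0,0],"delta_rot":[0,0,-1]},{"xyz":[0,0,0],"delta_rot":[0,0,-1]},{"xyz":[0,0,0],"delta_rot":[0,0,-1]},{"xyz":[0,0,0],"delta_rot":[0,0,-1]},{"xyz":[0,0,0],"delta_rot":[0,0,-1]},{"xyz":[0,0,0],"delta_rot":[0,0,-1]},{"xyz":[0,0,0],"delta_rot":[0,0,0]}]' 0.4
```

```text
time: 1.1
tool_pos: [0.173, -0.6004, 0.231]
orientation: [0.731, 0.682, 0.0, -0.0]
ft_force: [1.1, -0.3, 0.1]
grip_width: 0.0512
gripper_force: 0.0
```

```bash
python3 -m crank '[{"xyz":[0,0,0],"delta_rot":[0,0,-1]},{"xyz":[0,0,0],"delta_rot":[0,0,-1]},{"xyz":[0,0,0],"delta_rot":[0,0,-1]},{"xyz":[0,0,0],"delta_rot":[0,0,-1]},{"xyz":[0,0,0],"delta_rot":[0,0,-1]},{"xyz":[0,0,0],"delta_rot":[0,0,-1]},{"xyz":[0,0,0],"delta_rot":[0,0,-0.44]},{"xyz":[0,0,0],"delta_rot":[0,0,0]}]'
cat > go.py <<'E'
import sys,numpy as np
from scipy.spatial.transform import Rotation as R
from workcell import manip
# target in bureau-aligned coords: xb yb z (world-origin, rotated -29.6deg)
a=np.deg2rad(-29.6);B=R.from_euler('z',a)
s=manip.get_state();t=np.array(list(map(float,sys.argv[1:4])))
r=R.from_quat(s['orientation'])
print('tcp in B',B.inv().apply(s['tool_pos']).round(4),'units',(r.inv().apply(B.apply(t)-s['tool_pos'])/.025).round(2))
T=R.from_matrix(np.array([[-1,0,0],[0,1,0],[0,0,-1.]]))
print('rot units',np.rad2deg((r.inv()*(B*T)).as_rotvec()).round(2)/10, 'q',s['joint_positions'])
E
python3 go.py .42 .223 .231
```

```text
time: 2.1
tool_pos: [0.173, -0.6004, 0.231]
orientation: [0.257, 0.966, 0.0, -0.0]
ft_force: [0.8, 0.0, -0.0]
grip_width: 0.0514
gripper_force: 0.0
tcp in B [ 0.447  -0.4366  0.231 ] units [1.150e+00 2.638e+01 1.000e-02]
rot units [ 0.003 -0.002 -0.016] q [ 1.58578556  0.57843677 -0.59195273  1.5783297   0.35038731  1.09332475
  1.95784037]
```

```bash
python3 -m crank '[{"xyz":[0.05,1,0],"delta_rot":[0,0,0]},{"xyz":[0.05,1,0],"delta_rot":[0,0,0]},{"xyz":[0.05,1,0],"delta_rot":[0,0,0]},{"xyz":[0.05,1,0],"delta_rot":[0,0,0]},{"xyz":[0.05,1,0],"delta_rot":[0,0,0]},{"xyz":[0.05,1,0],"delta_rot":[0,0,0]},{"xyz":[0.05,1,0],"delta_rot":[0,0,0]},{"xyz":[0.05,1,0],"delta_rot":[0,0,0]}]'
python3 go.py .42 .223 .231
```

```text
time: 3.1
tool_pos: [0.2633, -0.4208, 0.2313]
orientation: [0.257, 0.966, -0.0, 0.0]
ft_force: [0.5, -1.2, 0.9]
grip_width: 0.0509
gripper_force: 0.0
tcp in B [ 0.4368 -0.2358  0.2313] units [7.400e-01 1.835e+01 1.000e-02]
rot units [-0.     0.    -0.022] q [ 1.42022006  0.38123285 -0.67446653  1.90649249  0.28931517  0.95184557
  1.66111749]
```

```bash
python3 -m crank '[{"xyz":[0.05,1,0],"delta_rot":[0,0,0]},{"xyz":[0.05,1,0],"delta_rot":[0,0,0]},{"xyz":[0.05,1,0],"delta_rot":[0,0,0]},{"xyz":[0.05,1,0],"delta_rot":[0,0,0]},{"xyz":[0.05,1,0],"delta_rot":[0,0,0]},{"xyz":[0.05,1,0],"delta_rot":[0,0,0]},{"xyz":[0.05,1,0],"delta_rot":[0,0,0]},{"xyz":[0.05,1,0],"delta_rot":[0,0,0]}]'
python3 -m crank '[{"xyz":[0.05,1,0],"delta_rot":[0,0,0]},{"xyz":[0.05,1,0],"delta_rot":[0,0,0]},{"xyz":[0.05,1,0],"delta_rot":[0,0,0]},{"xyz":[0.05,1,0],"delta_rot":[0,0,0]},{"xyz":[0.05,1,0],"delta_rot":[0,0,0]},{"xyz":[0.05,1,0],"delta_rot":[0,0,0]},{"xyz":[0,1,0],"delta_rot":[0,0,0]},{"xyz":[0,1,0],"delta_rot":[0,0,0]}]'
python3 go.py .42 .223 .120
```

```text
time: 4.1
tool_pos: [0.3532, -0.2418, 0.2314]
orientation: [0.257, 0.966, -0.0, 0.0]
ft_force: [0.2, 0.1, 0.3]
grip_width: 0.0511
gripper_force: 0.0
time: 5.1
tool_pos: [0.4452, -0.0641, 0.2313]
orientation: [0.257, 0.966, -0.0, 0.0]
ft_force: [-0.5, -0.3, -0.0]
grip_width: 0.0512
gripper_force: 0.0
tcp in B [0.4187 0.1642 0.2313] units [-0.04  2.35  4.45]
rot units [-0.     0.    -0.023] q [ 0.69976576  0.33526844 -0.84193066  2.0092372   0.31162543  0.92816871
  0.7459148 ]
```

```bash
python3 -m crank '[{"xyz":[0,1,0],"delta_rot":[0,0,0]},{"xyz":[0,1,0],"delta_rot":[0,0,0]},{"xyz":[-0.05,0.35,0.4],"delta_rot":[0,0,0]},{"xyz":[0,0,0.8],"delta_rot":[0,0,0]},{"xyz":[0,0,0.8],"delta_rot":[0,0,0]},{"xyz":[0,0,0.8],"delta_rot":[0,0,0]},{"xyz":[0,0,0.6],"delta_rot":[0,0,0]},{"xyz":[0,0,0],"delta_rot":[0,0,0]}]'
python3 go.py .42 .223 .041
python3 - <<'E'
from workcell import manip
import cv2,numpy as np
d=manip.snapshot('wrist');np.savez('w1.npz',**d);cv2.imwrite('pics/w1.png',d['frame'][:,:,::-1])
E
```

```text
time: 6.1
tool_pos: [0.4742, -0.0145, 0.1454]
orientation: [0.255, 0.967, -0.0, -0.001]
ft_force: [-0.5, -0.6, 0.3]
grip_width: 0.0511
gripper_force: 0.0
tcp in B [0.4195 0.2216 0.1454] units [-0.03  0.06  4.18]
rot units [-0.004 -0.01   0.003] q [ 0.48676089  0.50558003 -0.75697596  2.0380303   0.48908391  0.78503477
  0.48999965]
```

View pics/w1.png

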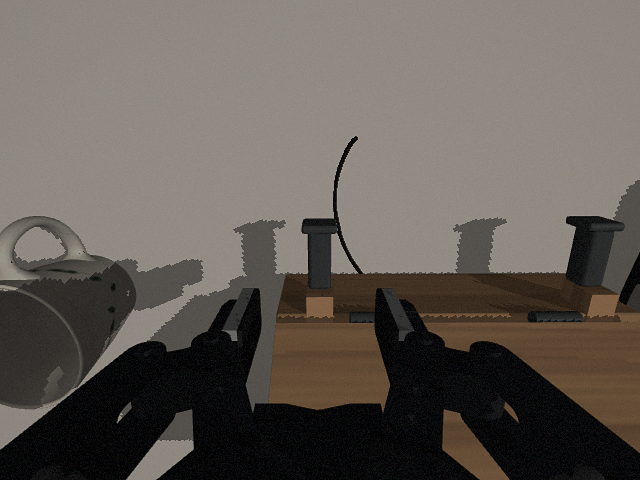

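The wrist view shows the right pull (319, 250) centred between the fingers, and its bearer already a little out (wooden stub at 319, 303). I'm going down and gripping.

```bash
python3 -m crank '[{"xyz":[0,0,0.8],"delta_rot":[0,0,0]},{"xyz":[0,0,0.8],"delta_rot":[0,0,0]},{"xyz":[0,0,0.8],"delta_rot":[0,0,0]},{"xyz":[0,0,0.8],"delta_rot":[0,0,0]},{"xyz":[0,0,0.8],"delta_rot":[0,0,0]},{"xyz":[0,0,0.2],"delta_rot":[0,0,0]},{"xyz":[0,0,0],"delta_rot":[0,0,0]},{"xyz":[0,0,0],"delta_rot":[0,0,0]}]'
python3 -m crank '[{"xyz":[0,0,0],"delta_rot":[0,0,0]},{"xyz":[0,0,0],"delta_rot":[0,0,0]},{"xyz":[0,0,0],"delta_rot":[0,0,0]},{"xyz":[0,0,0],"delta_rot":[0,0,0]},{"xyz":[0,0,0],"delta_rot":[0,0,0]},{"xyz":[0,0,0],"delta_rot":[0,0,0]},{"xyz":[0,0,0],"delta_rot":[0,0,0]},{"xyz":[0,0,0],"delta_rot":[0,0,0]}]' 1
python3 go.py .365 .223 .041
```

```text
time: 7.15
tool_pos: [0.4754, -0.0144, 0.0421]
orientation: [0.255, 0.967, 0.0, 0.001]
ft_force: [0.8, -0.1, -0.5]
grip_width: 0.0511
gripper_force: 0.0
time: 8.15
tool_pos: [0.4754, -0.014, 0.0418]
orientation: [0.255, 0.967, 0.0, 0.001]
ft_force: [0.7, 1.0, 7.1]
grip_width: 0.0153
gripper_force: 59.5
tcp in B [0.4203 0.2226 0.0418] units [2.21 0.02 0.03]
rot units [0.005 0.005 0.01 ] q [ 0.35692007  0.67108422 -0.59924682  2.09747619  0.69810776  0.57693923
  0.30920746]
```

Gripped (15 mm). Pulling out; expected to stop after about 52 mm.

```bash
python3 -m crank '[{"xyz":[0.35,0,0],"delta_rot":[0,0,0]},{"xyz":[0.35,0,0],"delta_rot":[0,0,0]},{"xyz":[0.35,0,0],"delta_rot":[0,0,0]},{"xyz":[0.35,0,0],"delta_rot":[0,0,0]},{"xyz":[0.35,0,0],"delta_rot":[0,0,0]},{"xyz":[0.15,0,0],"delta_rot":[0,0,0]},{"xyz":[0,0,0],"delta_rot":[0,0,0]},{"xyz":[0,0,0],"delta_rot":[0,0,0]}]'
python3 go.py .365 .223 .041
```

```text
time: 9.15
tool_pos: [0.4339, 0.0093, 0.0417]
orientation: [0.255, 0.967, 0.0, 0.0]
ft_force: [-1.4, 1.0, 8.0]
grip_width: 0.0148
gripper_force: 59.7
tcp in B [0.3727 0.2224 0.0417] units [0.31 0.02 0.03]
rot units [0.004 0.005 0.01 ] q [ 0.29272952  0.62750287 -0.58168925  2.20074707  0.72503226  0.50812937
  0.20118945]
```

```bash
python3 -m crank '[{"xyz":[0.1,0,0],"delta_rot":[0,0,0]},{"xyz":[0.1,0,0],"delta_rot":[0,0,0]},{"xyz":[0.1,0,0],"delta_rot":[0,0,0]},{"xyz":[0.1,0,0],"delta_rot":[0,0,0]},{"xyz":[0,0,0],"delta_rot":[0,0,0]},{"xyz":[0,0,0],"delta_rot":[0,0,0]},{"xyz":[0,0,0],"delta_rot":[0,0,0]},{"xyz":[0,0,0],"delta_rot":[0,0,0]}]'
python3 go.py .365 .223 .041
```

```text
time: 10.15
tool_pos: [0.4252, 0.0142, 0.0417]
orientation: [0.255, 0.967, 0.0, 0.0]
ft_force: [-1.1, 0.4, 9.1]
grip_width: 0.0152
gripper_force: 59.8
tcp in B [0.3627 0.2224 0.0417] units [-0.09  0.02  0.03]
rot units [0.004 0.005 0.01 ] q [ 0.27669214  0.61874669 -0.57699997  2.22176694  0.73159652  0.49351913
  0.17636379]
```

```bash
python3 -m crank '[{"xyz":[0.1,0,0],"delta_rot":[0,0,0]},{"xyz":[0.1,0,0],"delta_rot":[0,0,0]},{"xyz":[0.1,0,0],"delta_rot":[0,0,0]},{"xyz":[0.1,0,0],"delta_rot":[0,0,0]},{"xyz":[0,0,0],"delta_rot":[0,0,0]},{"xyz":[0,0,0],"delta_rot":[0,0,0]},{"xyz":[0,0,0],"delta_rot":[0,0,0]},{"xyz":[0,0,0],"delta_rot":[0,0,0]}]'
python3 go.py .365 .223 .041
```

```text
time: 11.15
tool_pos: [0.4241, 0.0151, 0.0425]
orientation: [0.257, 0.966, 0.0, 0.006]
ft_force: [57.5, -38.2, -35.3]
grip_width: 0.0149
gripper_force: 79.9
tcp in B [0.3613 0.2226 0.0425] units [-0.15  0.02  0.06]
rot units [ 0.019  0.067 -0.021] q [ 0.26224333  0.61017654 -0.56471137  2.2331692   0.74519935  0.47760583
  0.15084862]
```

At its stop. I'll relax, release and go up.

```bash
python3 -m crank '[{"xyz":[-0.16,0,0],"delta_rot":[0,0,0]},{"xyz":[-0.16,0,0],"delta_rot":[0,0,0]},{"xyz":[0,0,0],"delta_rot":[0,0,0]},{"xyz":[0,0,0],"delta_rot":[0,0,0]},{"xyz":[0,0,0],"delta_rot":[0,0,0]},{"xyz":[0,0,0],"delta_rot":[0,0,0]},{"xyz":[0,0,0],"delta_rot":[0,0,0]},{"xyz":[0,0,0],"delta_rot":[0,0,0]}]'
python3 -m crank '[{"xyz":[0,0,0],"delta_rot":[0,0,0]},{"xyz":[0,0,0],"delta_rot":[0,0,0]},{"xyz":[0,0,0],"delta_rot":[0,0,0]},{"xyz":[0,0,-0.6],"delta_rot":[0,0,0]},{"xyz":[0,0,-0.8],"delta_rot":[0,0,0]},{"xyz":[0,0,-0.9],"delta_rot":[0,0,0]},{"xyz":[0,0,-0.9],"delta_rot":[0,0,0]},{"xyz":[0,0,-0.9],"delta_rot":[0,0,0]}]' 0.4
python3 go.py .42 .413 .14
```

```text
time: 12.15
tool_pos: [0.4245, 0.0147, 0.042]
orientation: [0.255, 0.967, 0.0, 0.001]
ft_force: [4.4, -4.8, 10.8]
grip_width: 0.0151
gripper_force: 81.2
time: 13.15
tool_pos: [0.4228, 0.015, 0.1445]
orientation: [0.255, 0.967, -0.0, -0.0]
ft_force: [-1.3, -0.5, -0.4]
grip_width: 0.051
gripper_force: 0.0
tcp in B [0.3602 0.2219 0.1445] units [-2.41  7.64  0.18]
rot units [-0.001 -0.002  0.01 ] q [ 0.45293253  0.43631573 -0.78318406  2.16096658  0.46996946  0.71822285
  0.40927704]
```

```bash
python3 -m crank '[{"xyz":[-0.3,1,0],"delta_rot":[0,0,0]},{"xyz":[-0.3,1,0],"delta_rot":[0,0,0]},{"xyz":[-0.3,1,0],"delta_rot":[0,0,0]},{"xyz":[-0.3,1,0],"delta_rot":[0,0,0]},{"xyz":[-0.3,1,0],"delta_rot":[0,0,0]},{"xyz":[-0.3,1,0],"delta_rot":[0,0,0]},{"xyz":[-0.3,1,0],"delta_rot":[0,0,0]},{"xyz":[-0.3,0.65,0],"delta_rot":[0,0,0]}]'
python3 -m crank '[{"xyz":[0,0,0],"delta_rot":[0,0,0]},{"xyz":[0,0,0],"delta_rot":[0,0,0]},{"xyz":[0,0,0],"delta_rot":[0,0,0]},{"xyz":[0,0,0],"delta_rot":[0,0,0]},{"xyz":[0,0,0],"delta_rot":[0,0,0]},{"xyz":[0,0,0],"delta_rot":[0,0,0]},{"xyz":[0,0,0],"delta_rot":[0,0,0]},{"xyz":[0,0,0],"delta_rot":[0,0,0]}]'
python3 go.py .42 .413 .041
python3 - <<'E'
from workcell import manip
import cv2
d=manip.snapshot('wrist');cv2.imwrite('pics/w2.png',d['frame'][:,:,::-1])
E
```

```text
time: 14.15
tool_pos: [0.5698, 0.1529, 0.1435]
orientation: [0.254, 0.967, 0.0, -0.0]
ft_force: [-0.7, -0.6, 0.3]
grip_width: 0.0512
gripper_force: 0.0
time: 15.15
tool_pos: [0.5695, 0.1519, 0.1438]
orientation: [0.255, 0.967, 0.0, -0.0]
ft_force: [0.2, 1.3, -0.1]
grip_width: 0.0511
gripper_force: 0.0
tcp in B [0.4201 0.4134 0.1438] units [ 0.01 -0.01  4.11]
rot units [-0.    -0.     0.009] q [ 0.12749382  0.66384067 -0.71922375  1.74891701  0.52978555  0.93261276
  0.24369154]
```

View pics/w2.png

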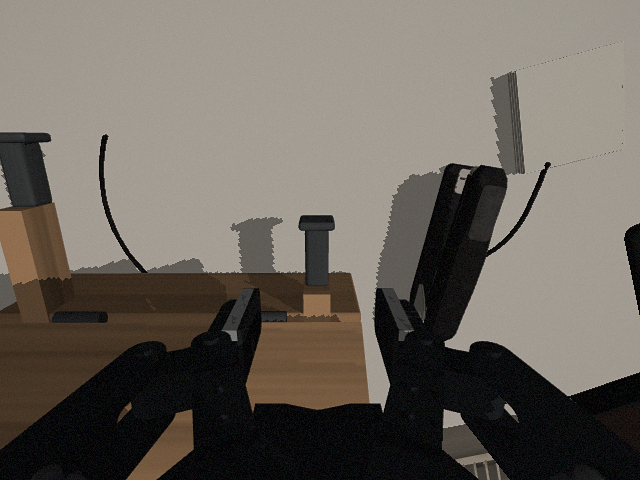

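The right support is out (top left). The left pull (317, 250) is centred between the fingers and the stapler clears them. I'll repeat the same steps on the left.

```bash
python3 -m crank '[{"xyz":[0,0,0.8],"delta_rot":[0,0,0]},{"xyz":[0,0,0.8],"delta_rot":[0,0,0]},{"xyz":[0,0,0.8],"delta_rot":[0,0,0]},{"xyz":[0,0,0.8],"delta_rot":[0,0,0]},{"xyz":[0,0,0.7],"delta_rot":[0,0,0]},{"xyz":[0,0,0.2],"delta_rot":[0,0,0]},{"xyz":[0,0,0],"delta_rot":[0,0,0]},{"xyz":[0,0,0],"delta_rot":[0,0,0]}]'
python3 -m crank '[{"xyz":[0,0,0],"delta_rot":[0,0,0]},{"xyz":[0,0,0],"delta_rot":[0,0,0]},{"xyz":[0,0,0],"delta_rot":[0,0,0]},{"xyz":[0,0,0],"delta_rot":[0,0,0]},{"xyz":[0,0,0],"delta_rot":[0,0,0]},{"xyz":[0,0,0],"delta_rot":[0,0,0]},{"xyz":[0,0,0],"delta_rot":[0,0,0]},{"xyz":[0,0,0],"delta_rot":[0,0,0]}]' 1
python3 go.py .361 .413 .041
```

```text
time: 16.2
tool_pos: [0.5699, 0.152, 0.0419]
orientation: [0.255, 0.967, 0.0, 0.0]
ft_force: [0.1, 1.0, 1.1]
grip_width: 0.051
gripper_force: 0.0
time: 17.2
tool_pos: [0.5696, 0.1511, 0.0418]
orientation: [0.255, 0.967, -0.001, 0.0]
ft_force: [-2.6, -5.5, 9.7]
grip_width: 0.0154
gripper_force: 58.8
tcp in B [0.4206 0.4127 0.0418] units [2.38 0.01 0.03]
rot units [-0.006  0.004  0.006] q [ 0.06487131  0.79864644 -0.6257754   1.79951171  0.65491278  0.76250826
  0.14606165]
```

```bash
python3 -m crank '[{"xyz":[0.35,0,0],"delta_rot":[0,0,0]},{"xyz":[0.35,0,0],"delta_rot":[0,0,0]},{"xyz":[0.35,0,0],"delta_rot":[0,0,0]},{"xyz":[0.35,0,0],"delta_rot":[0,0,0]},{"xyz":[0.35,0,0],"delta_rot":[0,0,0]},{"xyz":[0.35,0,0],"delta_rot":[0,0,0]},{"xyz":[0.15,0,0],"delta_rot":[0,0,0]},{"xyz":[0,0,0],"delta_rot":[0,0,0]}]'
python3 -m crank '[{"xyz":[0.1,0,0],"delta_rot":[0,0,0]},{"xyz":[0.1,0,0],"delta_rot":[0,0,0]},{"xyz":[0,0,0],"delta_rot":[0,0,0]},{"xyz":[0,0,0],"delta_rot":[0,0,0]},{"xyz":[0,0,0],"delta_rot":[0,0,0]},{"xyz":[0,0,0],"delta_rot":[0,0,0]},{"xyz":[0,0,0],"delta_rot":[0,0,0]},{"xyz":[0,0,0],"delta_rot":[0,0,0]}]'
python3 go.py .361 .413 .041
```

```text
time: 18.2
tool_pos: [0.5203, 0.1788, 0.0417]
orientation: [0.255, 0.967, -0.001, 0.0]
ft_force: [-4.4, -5.8, 12.2]
grip_width: 0.0147
gripper_force: 59.1
time: 19.2
tool_pos: [0.5199, 0.1791, 0.0419]
orientation: [0.256, 0.967, -0.001, 0.003]
ft_force: [22.6, -15.2, -3.8]
grip_width: 0.0149
gripper_force: 59.2
tcp in B [0.3636 0.4125 0.0419] units [0.1  0.02 0.04]
rot units [ 0.001  0.033 -0.009] q [-0.00505276  0.75089114 -0.61636024  1.9090387   0.67220815  0.6950797
  0.02244232]
```

```bash
python3 -m crank '[{"xyz":[-0.1,0,0],"delta_rot":[0,0,0]},{"xyz":[-0.05,0,0],"delta_rot":[0,0,0]},{"xyz":[0,0,0],"delta_rot":[0,0,0]},{"xyz":[0,0,0],"delta_rot":[0,0,0]},{"xyz":[0,0,0],"delta_rot":[0,0,0]},{"xyz":[0,0,0],"delta_rot":[0,0,0]},{"xyz":[0,0,0],"delta_rot":[0,0,0]},{"xyz":[0,0,0],"delta_rot":[0,0,0]}]'
python3 -m crank '[{"xyz":[0,0,0],"delta_rot":[0,0,0]},{"xyz":[0,0,0],"delta_rot":[0,0,0]},{"xyz":[0,0,0],"delta_rot":[0,0,0]},{"xyz":[0,0,-0.6],"delta_rot":[0,0,0]},{"xyz":[0,0,-0.8],"delta_rot":[0,0,0]},{"xyz":[0,0,-1],"delta_rot":[0,0,0]},{"xyz":[0,0,-1],"delta_rot":[0,0,0]},{"xyz":[0,0,-1],"delta_rot":[0,0,0]}]' 0.4
python3 -m crank '[{"xyz":[0,0,-1],"delta_rot":[0,0,0]},{"xyz":[0,0,-1],"delta_rot":[0,0,0]},{"xyz":[0,0,-1],"delta_rot":[0,0,0]},{"xyz":[0,0,-1],"delta_rot":[0,0,0]},{"xyz":[0,0,-0.2],"delta_rot":[0,0,0]},{"xyz":[0,0,0],"delta_rot":[0,0,0]},{"xyz":[0,0,0],"delta_rot":[0,0,0]},{"xyz":[0,0,0],"delta_rot":[0,0,0]}]' 1
python3 go.py .566 .318 .255
python3 - <<'E'
from workcell import manip
from h import *
d=manip.snapshot('side');cv2.imwrite('pics/s2.png',d['frame'][:,:,::-1])
E
```

```text
time: 20.2
tool_pos: [0.5201, 0.179, 0.0418]
orientation: [0.255, 0.967, -0.001, 0.001]
ft_force: [0.3, -6.9, 9.0]
grip_width: 0.0149
gripper_force: 61.2
time: 21.2
tool_pos: [0.5195, 0.1803, 0.1536]
orientation: [0.255, 0.967, 0.0, 0.0]
ft_force: [0.6, -0.4, 0.6]
grip_width: 0.0517
gripper_force: 0.0
time: 22.2
tool_pos: [0.5192, 0.1801, 0.2558]
orientation: [0.255, 0.967, -0.0, -0.0]
ft_force: [0.6, -0.1, 0.6]
grip_width: -0.0
gripper_force: 0.0
tcp in B [0.3625 0.4131 0.2558] units [-8.13 -3.82  0.03]
rot units [-0.003 -0.004  0.01 ] q [ 0.14688755  0.47752399 -0.8144793   1.74256147  0.38594054  1.0906873
  0.26174533]
```

View pics/s2.png

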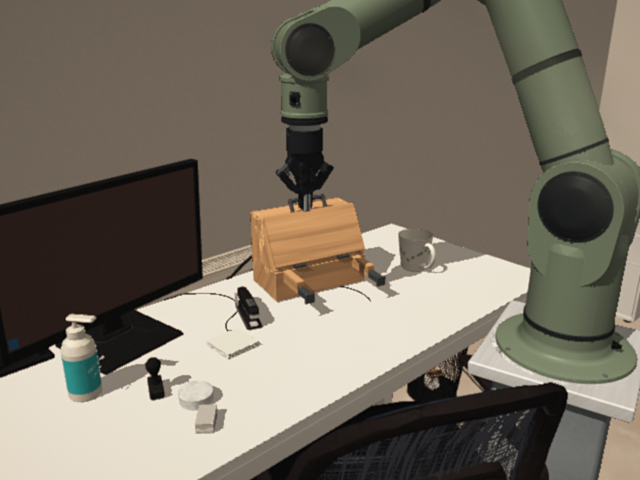

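Both supports are out (pulls at 306,294 and 376,278), and the mug and stapler haven't moved. Next I go over and behind the bar.

```bash
python3 -m crank '[{"xyz":[-1,-0.47,0],"delta_rot":[0,0,0]},{"xyz":[-1,-0.47,0],"delta_rot":[0,0,0]},{"xyz":[-1,-0.47,0],"delta_rot":[0,0,0]},{"xyz":[-1,-0.47,0],"delta_rot":[0,0,0]},{"xyz":[-1,-0.47,0],"delta_rot":[0,0,0]},{"xyz":[-1,-0.47,0],"delta_rot":[0,0,0]},{"xyz":[-1,-0.5,0],"delta_rot":[0,0,0]},{"xyz":[-1,-0.5,0],"delta_rot":[0,0,0]}]'
python3 -m crank '[{"xyz":[-0.15,0,0],"delta_rot":[0,0,0]},{"xyz":[0,0,0],"delta_rot":[0,0,0]},{"xyz":[0,0,0],"delta_rot":[0,0,0]},{"xyz":[0,0,0],"delta_rot":[0,0,0]},{"xyz":[0,0,0],"delta_rot":[0,0,0]},{"xyz":[0,0,0],"delta_rot":[0,0,0]},{"xyz":[0,0,0],"delta_rot":[0,0,0]},{"xyz":[0,0,0],"delta_rot":[0,0,0]}]'
python3 go.py .568 .318 .205
python3 - <<'E'
from workcell import manip
from h import *
d=manip.snapshot('wrist');cv2.imwrite('pics/w3.png',d['frame'][:,:,::-1])
E
```

```text
time: 23.25
tool_pos: [0.6468, -0.0022, 0.2559]
orientation: [0.255, 0.967, -0.0, -0.0]
ft_force: [0.2, 0.3, -0.1]
grip_width: 0.0001
gripper_force: 0.0
time: 24.25
tool_pos: [0.6497, -0.0033, 0.2563]
orientation: [0.255, 0.967, 0.0, 0.0]
ft_force: [1.1, 0.9, -0.1]
grip_width: -0.0002
gripper_force: 0.0
tcp in B [0.5666 0.318  0.2563] units [-0.06 -0.    2.05]
rot units [0.    0.    0.008] q [ 0.3728963   0.63013261 -0.7414923   1.47421434  0.43967178  1.20828025
  0.62619993]
```

View pics/w3.png

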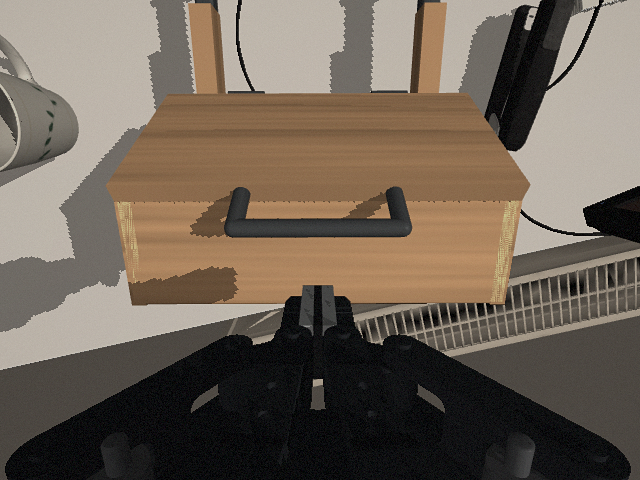

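The closed fingertips (318, 290) are centred behind the bar (row 228). I'll lower them, then push the bar towards me.

```bash
python3 -m crank '[{"xyz":[-0.15,0,0.3],"delta_rot":[0,0,0]},{"xyz":[0,0,0.4],"delta_rot":[0,0,0]},{"xyz":[0,0,0.4],"delta_rot":[0,0,0]},{"xyz":[0,0,0.4],"delta_rot":[0,0,0]},{"xyz":[0,0,0.4],"delta_rot":[0,0,0]},{"xyz":[0,0,0.1],"delta_rot":[0,0,0]},{"xyz":[0,0,0],"delta_rot":[0,0,0]},{"xyz":[0,0,0],"delta_rot":[0,0,0]}]'
python3 -m crank '[{"xyz":[0.4,0,0],"delta_rot":[0,0,0]},{"xyz":[0.4,0,0],"delta_rot":[0,0,0]},{"xyz":[0.4,0,-0.06],"delta_rot":[0,0,0]},{"xyz":[0.4,0,-0.1],"delta_rot":[0,0,0]},{"xyz":[0.4,0,-0.1],"delta_rot":[0,0,0]},{"xyz":[0.4,0,-0.1],"delta_rot":[0,0,0]},{"xyz":[0.4,0,-0.1],"delta_rot":[0,0,0]},{"xyz":[0.4,0,-0.1],"delta_rot":[0,0,0]}]'
python3 go.py .41 .318 .22
```

```text
time: 25.3
tool_pos: [0.6532, -0.0051, 0.2067]
orientation: [0.255, 0.967, 0.0, 0.0]
ft_force: [0.0, -0.5, 0.2]
grip_width: 0.0002
gripper_force: 0.0
time: 26.3
tool_pos: [0.5826, 0.0347, 0.2203]
orientation: [0.255, 0.967, -0.0, -0.0]
ft_force: [0.3, -0.8, 0.0]
grip_width: -0.0001
gripper_force: 0.6
tcp in B [0.4894 0.3179 0.2203] units [3.18 0.01 0.01]
rot units [-0.001 -0.003  0.009] q [ 0.36312549  0.56390764 -0.76160258  1.69641314  0.43647343  1.05952626
  0.5160411 ]
```

```bash
python3 -m crank '[{"xyz":[0.45,0,0],"delta_rot":[0,0,0]},{"xyz":[0.45,0,0],"delta_rot":[0,0,0]},{"xyz":[0.45,0,0],"delta_rot":[0,0,0]},{"xyz":[0.45,0,0],"delta_rot":[0,0,0]},{"xyz":[0.45,0,0],"delta_rot":[0,0,0]},{"xyz":[0.45,0,0],"delta_rot":[0,0,0]},{"xyz":[0.45,0,0],"delta_rot":[0,0,0]},{"xyz":[0.45,0,0],"delta_rot":[0,0,0]}]'
python3 go.py .41 .318 .22
python3 - <<'E'
from workcell import manip
from h import *
d=manip.snapshot('side');cv2.imwrite('pics/s3.png',d['frame'][150:330,200:440,::-1])
E
```

```text
time: 27.3
tool_pos: [0.5044, 0.079, 0.2203]
orientation: [0.255, 0.967, -0.0, 0.0]
ft_force: [1.2, -0.6, -0.5]
grip_width: 0.0003
gripper_force: 0.2
tcp in B [0.3996 0.3178 0.2203] units [-0.42  0.01  0.01]
rot units [-0.     0.     0.009] q [ 0.3389873   0.45315526 -0.80779184  1.88045308  0.39265824  0.97381268
  0.41132036]
```

View pics/s3.png

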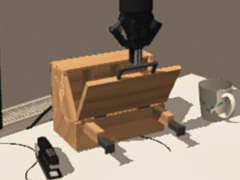

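The flap is well past upright, with its bar at crop (140, 68). I'm going up and letting it sink.

```bash
python3 -m crank '[{"xyz":[-0.1,0,-0.5],"delta_rot":[0,0,0]},{"xyz":[-0.1,0,-0.8],"delta_rot":[0,0,0]},{"xyz":[0,0,-0.8],"delta_rot":[0,0,0]},{"xyz":[0,0,-0.8],"delta_rot":[0,0,0]},{"xyz":[0,0,-0.3],"delta_rot":[0,0,0]},{"xyz":[0,0,0],"delta_rot":[0,0,0]},{"xyz":[0,0,0],"delta_rot":[0,0,0]},{"xyz":[0,0,0],"delta_rot":[0,0,0]}]'
for i in 1 2 3 4 5; do python3 -m crank '[{"xyz":[0,0,0],"delta_rot":[0,0,0]},{"xyz":[0,0,0],"delta_rot":[0,0,0]},{"xyz":[0,0,0],"delta_rot":[0,0,0]},{"xyz":[0,0,0],"delta_rot":[0,0,0]},{"xyz":[0,0,0],"delta_rot":[0,0,0]},{"xyz":[0,0,0],"delta_rot":[0,0,0]},{"xyz":[0,0,0],"delta_rot":[0,0,0]},{"xyz":[0,0,0],"delta_rot":[0,0,0]}]' >/dev/null; done
python3 - <<'E'
from workcell import manip
from h import *
print(manip.get_state()['time'])
d=manip.snapshot('side');cv2.imwrite('pics/s4.png',d['frame'][150:360,200:460,::-1])
E
```

```text
time: 28.35
tool_pos: [0.5092, 0.0761, 0.2998]
orientation: [0.255, 0.967, -0.0, -0.0]
ft_force: [-0.2, -0.7, -0.5]
grip_width: -0.0001
gripper_force: 0.0
33.35
```

View pics/s4.png

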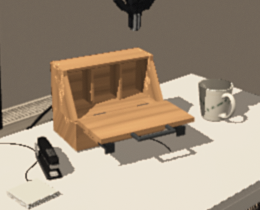

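The flap is down (crop 138, 120) and the robot is clear. One quick check that it's level before handing in.

Run:
```python
from workcell import manip
from h import *
d=manip.snapshot('scene');P=pts(d).reshape(-1,3);h=cv2.cvtColor(d['frame'],cv2.COLOR_RGB2HSV).reshape(-1,3)
a=np.deg2rad(-29.6);x=P[:,0]*np.cos(a)+P[:,1]*np.sin(a);y=-P[:,0]*np.sin(a)+P[:,1]*np.cos(a)
m=(h[:,1]>90)&(x>.345)&(x<.44)&(abs(y-.318)<.11)&(P[:,2]>.07)&(P[:,2]<.13)
c=np.linalg.lstsq(np.c_[x[m],y[m]-.318,np.ones(m.sum())],P[m,2],rcond=None)[0]
print(m.sum(),np.rad2deg(np.arctan(c[:2])),np.median(P[m,2]))
m=(h[:,2]<80)&(h[:,1]<110)&(P[:,2]>.035)&(P[:,2]<.075)&(x>.3)&(x<.4)
for s in(.223,.413):
    q=m&(abs(y-s)<.02);print(q.sum(),np.percentile(x[q],[3,50]) if q.any() else '')
```

```text
2095 [0.01828326 0.06803863] 0.09144578909585335
52 [0.34272092 0.34466972]
48 [0.34203266 0.34436188]
```

Level to within 0.1°, and both supports are equally far out.

```bash
python3 -c "
from workcell import manip
print(manip.sign_off())"
```

```text
the job is handed in; nothing more can be done
None
```

Both supports were pulled out to their stops, then the flap was lowered and measured level on them to within 0.1°. The robot was clear when I handed in, after about 33 s; the mug, stapler and notes were never touched, and no verdict came back.

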